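Restock the covered soap station

TASK

Restock the soap station on the washroom counter: slide its clear cover fully open, lift each narrow worn-down bar out of its dish and put it in the blue bowl, and seat every new bar flat at the bottom of a dish recess of its own outline, round in round and square in square. Then slide the cover fully shut again, with the pump bottle, cream jar and tumbler left standing where they are.

Things in the scene. Friction and masses are not known exactly. Their poses are not given: they have to be found in the camera images.
- station: fixed wooden trough, 192 mm wide (x), 412 mm long (y -100 to +312 mm), floor 6 mm thick; 8 mm side walls along y, 67 mm high; no wall at the -y end, an 8 mm lip at the +y end. Four dishes stand on its floor at x = +-42, y = +-46 mm (which shape is where varies); the +y part is an empty bay where the cover parks. Origin on the counter under the middle of the four dishes; y along the cover's track
- cover (a joint): clear sliding cover, 172 x 188 x 6 mm, underside 54 mm above the counter, 10 mm over seated bars (it strikes unseated ones). 0 = fully shut over the dishes; grows to 0.205 m, fully open, as it slides to the station's +y and parks clear of all dishes. About 1.5 N of friction; stays where left; may start slightly ajar
- cover_grip (a point): point in the cover's upright grey grip, a block 56 mm (station x) x 14 mm (station y) standing from 60 to 94 mm above the counter near the cover's +y edge; this point is 94 mm above the counter, on the top face's centre; pinch it from above across its 14 mm
- round_dish_1: fixed white dish block in the station, 80 x 88 x 20 mm high, with a round recess 60 mm across and 14 mm deep in its middle; origin at the centre of its underside, so the recess floor is at z = 6 mm and the mouth at z = 20 mm; axes parallel to the station's. A seated bar's centre is at z = 22 mm
- round_dish_2: fixed white dish block in the station, 80 x 88 x 20 mm high, with a round recess 60 mm across and 14 mm deep in its middle; origin at the centre of its underside, so the recess floor is at z = 6 mm and the mouth at z = 20 mm; axes parallel to the station's. A seated bar's centre is at z = 22 mm
- square_dish_1: fixed white dish block in the station, 80 x 88 x 20 mm high, with a square recess 54 x 54 mm (sides parallel to the block's) and 14 mm deep in its middle; origin at the centre of its underside, so the recess floor is at z = 6 mm and the mouth at z = 20 mm; axes parallel to the station's. A seated bar's centre is at z = 22 mm
- square_dish_2: fixed white dish block in the station, 80 x 88 x 20 mm high, with a square recess 54 x 54 mm (sides parallel to the block's) and 14 mm deep in its middle; origin at the centre of its underside, so the recess floor is at z = 6 mm and the mouth at z = 20 mm; axes parallel to the station's. A seated bar's centre is at z = 22 mm
- round_bar_1: new soap bar, a plain disc 56 mm across and 32 mm thick, 0.09 kg, lying flat on the counter in front of the station; origin at its centre, z its axis. May be absent
- round_bar_2: new soap bar, a plain disc 56 mm across and 32 mm thick, 0.09 kg, lying flat on the counter in front of the station; origin at its centre, z its axis. May be absent
- square_bar_1: new soap bar, a plain square 50 x 50 mm and 32 mm thick, 0.09 kg, lying flat on the counter in front of the station; origin at its centre, x and y square to its sides, z up. May be absent
- square_bar_2: new soap bar, a plain square 50 x 50 mm and 32 mm thick, 0.09 kg, lying flat on the counter in front of the station; origin at its centre, x and y square to its sides, z up. May be absent
- worn_round: worn-down soap bar, a disc 42 mm across and 28 mm thick, 0.04 kg, lying loosely in one of the round recesses at the start, its upper 14 mm standing out of it; origin at its centre, z its axis. May be absent
- worn_square: worn-down soap bar, 38 x 38 mm and 28 mm thick, 0.04 kg, lying loosely and a little turned in one of the square recesses at the start, its upper 14 mm standing out of it; origin at its centre, x and y square to its sides, z up. May be absent
- bowl: blue open bowl, 140 mm across the rim, 42 mm high, 0.45 kg, on the counter to the robot's right of the station; origin at the centre of its underside
- pump_bottle: white pump bottle, 60 mm across, about 185 mm high, to the left of the station; leave it alone; origin under its centre
- cream_jar: white jar with a lid, 68 mm across, 55 mm high, beyond the bowl; leave it alone; origin under its centre
- tumbler: white tumbler, 72 mm across, 95 mm high, to the right; leave it alone; origin under its centre

How it is judged:
On the way, in this order (a step that is already met when the one before it is completed fails the run):
1. the cover is slid fully open (value of joint cover above 0.19 m), for 0.2 s.
2. every worn bar is in the bowl and every new bar is seated in a dish of its own outline (((horizontal distance between round_bar_1 and round_dish_1 below 0.006 m and z of round_bar_1 in the frame of round_dish_1 below 0.025 m and angle between the z axis of round_bar_1 and the z axis of round_dish_1, either way round below 0.08 rad) or (horizontal distance between round_bar_1 and round_dish_2 below 0.006 m and z of round_bar_1 in the frame of round_dish_2 below 0.025 m and angle between the z axis of round_bar_1 and the z axis of round_dish_2, either way round below 0.08 rad)) and ((horizontal distance between round_bar_2 and round_dish_1 below 0.006 m and z of round_bar_2 in the frame of round_dish_1 below 0.025 m and angle between the z axis of round_bar_2 and the z axis of round_dish_1, either way round below 0.08 rad) or (horizontal distance between round_bar_2 and round_dish_2 below 0.006 m and z of round_bar_2 in the frame of round_dish_2 below 0.025 m and angle between the z axis of round_bar_2 and the z axis of round_dish_2, either way round below 0.08 rad)) and ((horizontal distance between square_bar_1 and square_dish_1 below 0.006 m and z of square_bar_1 in the frame of square_dish_1 below 0.025 m and angle between the z axis of square_bar_1 and the z axis of square_dish_1, either way round below 0.08 rad) or (horizontal distance between square_bar_1 and square_dish_2 below 0.006 m and z of square_bar_1 in the frame of square_dish_2 below 0.025 m and angle between the z axis of square_bar_1 and the z axis of square_dish_2, either way round below 0.08 rad)) and ((horizontal distance between square_bar_2 and square_dish_1 below 0.006 m and z of square_bar_2 in the frame of square_dish_1 below 0.025 m and angle between the z axis of square_bar_2 and the z axis of square_dish_1, either way round below 0.08 rad) or (horizontal distance between square_bar_2 and square_dish_2 below 0.006 m and z of square_bar_2 in the frame of square_dish_2 below 0.025 m and angle between the z axis of square_bar_2 and the z axis of square_dish_2, either way round below 0.08 rad)) and horizontal distance between each of worn_round, worn_square and bowl below 0.055 m and z of each of worn_round, worn_square in the frame of bowl below 0.06 m and linear speed of each of worn_round, worn_square below 0.03 m/s), for 0.2 s.
At the end, for the whole second after the job is handed in: every new bar present lies in a dish recess of its own outline (centre within 6 mm of the dish's, sunk to within 3 mm of the recess floor, tilted under 0.08 rad), every worn bar present lies in the bowl (within 55 mm of its centre), all at rest, and the cover is shut to within 8 mm (all of step 2 and value of joint cover below 0.008 m and linear speed of each of round_bar_1, round_bar_2, square_bar_1, square_bar_2 below 0.02 m/s); the robot touches nothing.
It fails at once if the pump bottle is pushed away (over 30 mm) or tipped over (distance of pump_bottle from where it was at the start of the episode above 0.03 m or angle between pump_bottle's own z axis and vertical above 0.4 rad).
It fails at once if the cream jar is pushed away (over 30 mm) or tipped over (distance of cream_jar from where it was at the start of the episode above 0.03 m or angle between cream_jar's own z axis and vertical above 0.4 rad).
It fails at once if the tumbler is pushed away (over 30 mm) or tipped over (distance of tumbler from where it was at the start of the episode above 0.03 m or angle between tumbler's own z axis and vertical above 0.4 rad).
Of worn_round, worn_square only 1 to 2 are there at a start; the rules pass over those that are not, and their reading is None.
Of round_bar_1, round_bar_2, square_bar_1, square_bar_2 only 3 to 4 are there at a start; the rules pass over those that are not, and their reading is None.
At some moment in a run one of round_bar_1, round_bar_2, square_bar_1, square_bar_2 may be knocked a few centimetres aside while the robot is not near it.
It also fails if it takes over 210 s, if anything falls off the work surface, if the arm or the gripper's body presses on something with over 40 N, if the wrist force passes 120 N, or if a joint passes its speed limit or range.

ROBOT

A 7-joint arm with a two-finger parallel gripper is mounted at the origin on the work surface. World frame = base frame: x ahead of the robot, y to its left, z up, the work surface at z = 0. Lengths are in m, angles in rad, forces in N, time in s.
With the tool pointing down it reaches from about 0.4 to 0.9 m from the base axis. Payload 5.5 kg.
Tool frame: the origin (TCP) lies midway between the tips of the shut fingers; the grasp point (between the pads) lies 19 mm behind it (manip.grip_depth is the distance from the TCP to the grasp point, in m); z points along the fingers, y is the line along which they close (so a half turn about z gives the same grasp; the last joint's range is limited). The gripper opens to 92 mm and grips with 3 to 60 N. Pads are 19 mm wide; open, the fingers measure 130 mm over their backs; the gripper's body (75 mm by 190 mm) begins 47 mm behind the grasp point.
Start: joints at [-0.869, 0.501, -0.427, 1.55, 0.221, 1.138, -0.21], TCP at [0.276, 0.588, 0.227] pointing down, gripper open.
Joint ranges: [-2.88, 2.88], [-0.31, 2.03], [-1.54, 1.56], [0.2, 2.42], [-1.41, 4.55], [0.19, 2.02], [-2.57, 2.57]. Speed limits (rad/s): [2.57, 2.57, 3.14, 3.14, 3.14, 3.14, 3.14].

INTERFACE

Orientations are given as a unit quaternion [x, y, z, w].
In Python, from bench import manip, effector, viewer gives the robot as it stands. Calls block until the motion is done:
- manip.move_pose(position, orientation): joint-space move of the TCP to a pose.
- manip.servo_line(position, ori=None, vel=0.15): straight line of the TCP; ori=None keeps the orientation; vel is the mean speed in m/s.
- manip.movej(angles): joint-space move.
- effector.open_jaws() and effector.close(f_grip=None): open the fingers fully, or close them until they stop; f_grip is the grip in N (None keeps the last).
- manip.sleep(seconds).
- manip.solve_ik(position, orientation): joint angles nearest the present ones, or None.
- viewer.get_image(name): name is "side" or "top"; returns the picture (420x560x3 uint8, red, green, blue); there is no depth.
- viewer.get_calibration(name): a dict with "vfov" (degrees; the focal length in pixels is half the picture's height over the tangent of half this angle, whatever the lens; pixels are square), "cx", "cy" (the principal point, pixels), "eye" and "attitude" of the camera in the world. Camera axes: x right, y down, z forward; pixel columns grow to the right and rows downward; lengths in m; the calibration is good to about 2 mm. A picture is of the moment at which its call begins. get_calibration takes no time and is no camera call.
A pose or a line that the arm cannot do raises manip.PlanningError and nothing moves.
- manip.hand_in(): hands the job in; it is judged then, once.
Readings, each from a call of its own:
- manip.current_clock(): time.
- manip.current_q(): joint angles.
- manip.current_joint_velocities(): joint speeds.
- manip.current_tau(): joint torques, N m.
- manip.current_tool_pos(): TCP position.
- manip.current_tcp_rot(): TCP orientation.
- manip.current_force(): force on the tool from outside, world axes, zero at the start.
- manip.current_wrist_torque(): the same for the moment, N m.
- manip.current_finger_gap(): finger opening in m.
- manip.current_gripper_force(): force on a finger pad.
Only numpy, scipy, OpenCV 4.12 (cv2) and the standard library are available. Lean on these libraries where they do the work, as an engineer would, in place of code of your own. Each camera call takes 0.05 s, during which the arm holds its last target. There are 200 camera calls.

## Working session

There is one attempt and no reset: what is moved stays moved. The work goes in short steps, each a Python script; the robot and the scene stay as the last script left them, time stands still between calls to the robot, and variables do not carry over. Pictures are saved under pics/ and viewed, at most 14 in all, crops included, and the job is handed in when it is done.

```bash
ls; mkdir -p pics; python3 - <<'E'
from bench import manip, effector, viewer
import cv2
for n in("side","top"):
    c=viewer.get_calibration(n);print(n,c)
    cv2.imwrite(f"pics/{n}0.png",cv2.resize(viewer.get_image(n)[:,:,::-1],(800,600),interpolation=cv2.INTER_CUBIC))
print(manip.current_tcp_rot(),manip.grip_depth)
E
```

```text
pics
side {'vfov': 46.361073672082135, 'cx': 284.0230935568532, 'cy': 197.78349681357332, 'eye': array([0.45941454, 1.25844579, 0.91124397]), 'attitude': array([-0.03463726,  0.87523202, -0.48141038,  0.03183116])}
top {'vfov': 57.23192976480218, 'cx': 283.4501025945157, 'cy': 209.23371955267766, 'eye': array([5.34677918e-01, 1.98505734e-04, 1.20291164e+00]), 'attitude': array([ 0.71584567, -0.69811809,  0.01370662, -0.00286975])}
[ 2.17607564e-01  9.76035983e-01 -8.10814070e-04 -2.22959223e-04] 0.0188
```

View pics/top0.png

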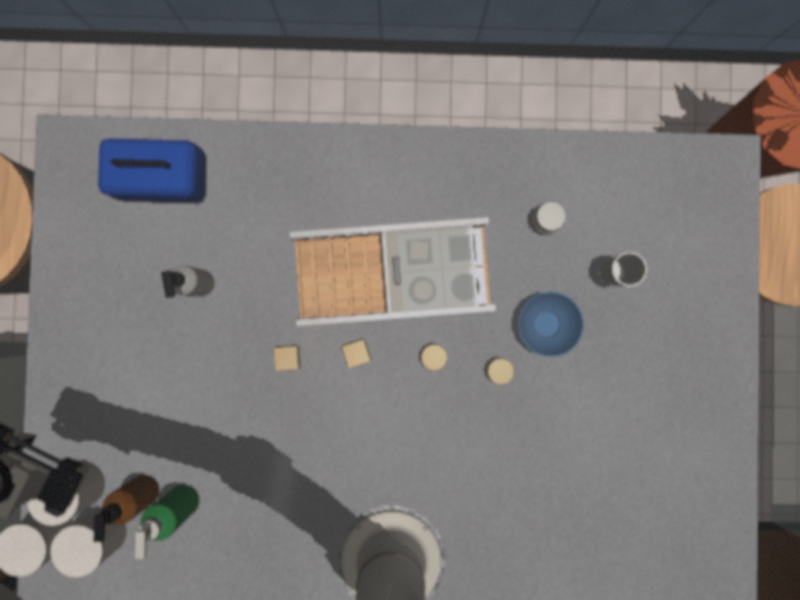

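View pics/side0.png

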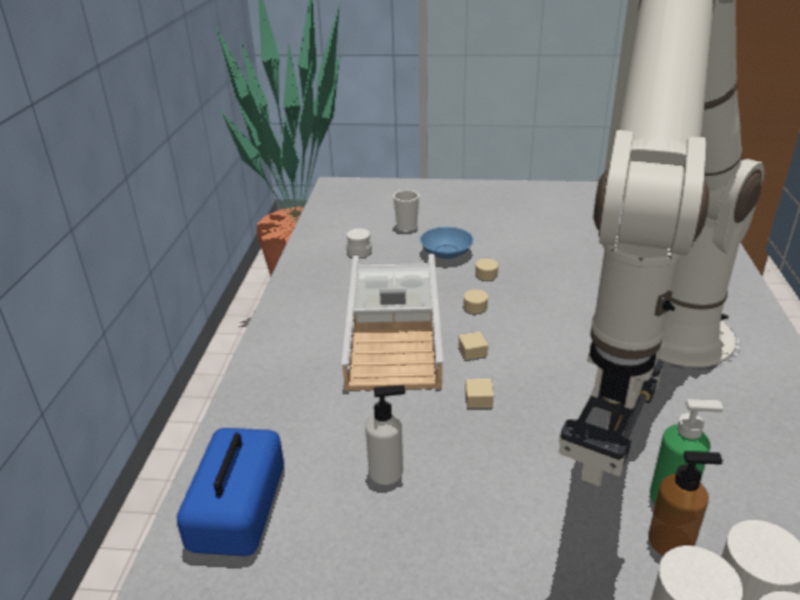

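The top view shows squares in the station's far row with the worn square at about (418,250), and rounds in the near row with the worn round at about (422,290). Four new bars lie in front at about (287,358), (357,353), (434,357) and (500,371), and the bowl is at (549,323). Next I'll measure these.

```bash
cat > h.py <<'E'
from bench import manip, effector, viewer
import cv2, numpy as np
from scipy.spatial.transform import Rotation as R
def cam(n):
    c=viewer.get_calibration(n); return c,210/np.tan(np.radians(c['vfov'])/2),R.from_quat(c['attitude']).as_matrix()
def p2w(uv,z,n="top"):
    c,f,M=cam(n); uv=np.atleast_2d(uv).astype(float)
    d=np.c_[(uv[:,0]-c['cx'])/f,(uv[:,1]-c['cy'])/f,np.ones(len(uv))]@M.T
    return (c['eye']+d*((z-c['eye'][2])/d[:,2])[:,None])[:,:2]
def w2p(p,n="top"):
    c,f,M=cam(n); q=(np.atleast_2d(p)-c['eye'])@M
    return np.c_[q[:,0]/q[:,2]*f+c['cx'],q[:,1]/q[:,2]*f+c['cy']]
def save(name,img,k=1): cv2.imwrite(f"pics/{name}.png",cv2.resize(img,None,fx=k,fy=k,interpolation=cv2.INTER_CUBIC)[:,:,::-1])
def bars(img,z=.032):
    h=cv2.cvtColor(img,cv2.COLOR_RGB2HSV)
    m=cv2.inRange(h,(12,70,120),(35,255,255)); out=[]
    for c in cv2.findContours(m,cv2.RETR_EXTERNAL,cv2.CHAIN_APPROX_NONE)[0]:
        if cv2.contourArea(c)<100: continue
        M=cv2.moments(c); u=(M['m10']/M['m00'],M['m01']/M['m00'])
        w=p2w(c[:,0,:],z); r=cv2.minAreaRect((w*1000).astype(np.float32))
        out.append((np.round(u,1),np.round(p2w(u,z)[0],4),cv2.contourArea(c),np.round(r[1],0),round(r[2],1)))
    return out
E
python3 - <<'E'
from h import *
im=viewer.get_image("top")
for b in bars(im): print(*b)
h=cv2.cvtColor(im,cv2.COLOR_RGB2HSV)
m=cv2.inRange(h,(95,80,60),(115,255,255)); m[:190]=0; m[:,:330]=0
c=max(cv2.findContours(m,0,2)[0],key=cv2.contourArea); e=cv2.minEnclosingCircle(c); print(e,p2w(e[0],.042))
save("st0",im[145:235,195:355],5)
E
```

```text
[199.8 250.1] [0.4323 0.2325] 205.5 [46. 46.] 6.9
[301.5 250. ] [ 0.44   -0.0755] 154.5 [45. 46.] 1.3
[248.8 246.9] [0.4455 0.0849] 205.5 [46. 47.] 20.0
[237.9 192.9] [0.6086 0.1222] 3144.5 [167. 181.] 5.9
[545.8 171. ] [ 0.7007 -0.8233] 2173.5 [260.  87.] 0.5
[  8.9 151.7] [0.7151 0.816 ] 1343.0 [267.  66.] 2.4
((384.95343017578125, 226.7205810546875), 22.090200424194336) [[ 0.51695826 -0.3257126 ]]
```

View pics/st0.png

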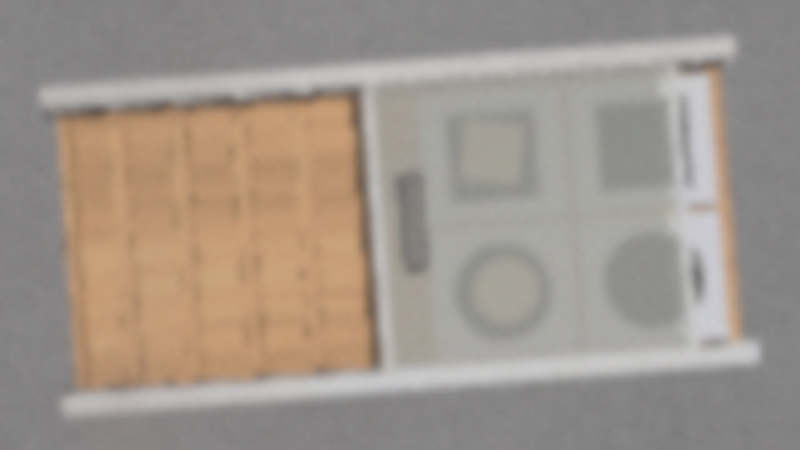

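The crop shows the cover slightly ajar, with its grip at crop pixel (412,222) and the dish cross at (578,212). The wall ends are at (40,98), (736,47), (63,406) and (760,352). I'll fit the station pose and open the cover.

```bash
python3 - <<'E'
from h import *
f=lambda u,v:((u+.5)/5-.5+195,(v+.5)/5-.5+145)
from scipy.optimize import least_squares
W=p2w([f(40,98),f(736,47),f(63,406),f(760,352)],.067)
S=np.array([[.092,.312],[.092,-.100],[-.092,.312],[-.092,-.1]])
def T(p,S): c,s=np.cos(p[2]),np.sin(p[2]); return S@np.array([[c,s],[-s,c]])+p[:2]
r=least_squares(lambda p:(T(p,S)-W).ravel(),[.6,0,0]); print(r.x,np.round(r.fun.reshape(4,2)*1000,1))
print("cross",p2w(f(578,212),.026)); g=p2w(f(412,222),.094)[0]; print("grip",g)
c,s=np.cos(r.x[2]),np.sin(r.x[2]); print("grip st",(g-r.x[:2])@np.array([[c,-s],[s,c]]))
# IK check
for yaw in (0,90,-90):
    q=(R.from_euler('z',yaw+np.degrees(r.x[2]),degrees=True)*R.from_quat([1,0,0,0])).as_quat()
    for pos in ([*g,.2],[*g,.07]): 
        a=manip.solve_ik(pos,q); print(yaw,None if a is None else np.round(a,2))
E
```

```text
[ 0.62939439 -0.09523952  0.10147221] [[ 0.9 -0.5]
 [ 1.2  0.6]
 [-0.9 -0.2]
 [-1.2  0.1]]
cross [[ 0.63274303 -0.09780504]]
grip [0.61879132 0.00358318]
grip st [-0.00053797  0.09938843]
0 [-0.22  0.44  0.23  1.68 -0.11  1.03 -1.43]
0 [-0.22  0.61  0.23  1.76 -0.18  0.79 -1.37]
90 [-0.06  0.44  0.01  1.67 -0.01  1.03  0.06]
90 [-0.05  0.6   0.01  1.76 -0.    0.79  0.06]
-90 [-0.88  0.88  1.35  1.7  -0.88  1.32 -2.39]
-90 [-0.86  1.14  1.35  1.78 -1.18  1.28 -2.22]
```

```bash
cat >> h.py <<'E'
TH=.1015
def q(yaw): return (R.from_euler('z',yaw)*R.from_quat([1,0,0,0])).as_quat()
def go(x,y,z,yaw=None): manip.move_pose([x,y,z],manip.current_tcp_rot() if yaw is None else q(yaw))
def line(x,y,z,v=.15,yaw=None): manip.servo_line([x,y,z],None if yaw is None else q(yaw),vel=v)
def F(): return np.round(manip.current_force(),1)
def P(): return np.round(manip.current_tool_pos(),4)
UY=np.array([-np.sin(TH),np.cos(TH)]); UX=np.array([np.cos(TH),np.sin(TH)])
def retreat(z=.2): p=manip.current_tool_pos(); manip.servo_line([p[0],p[1],z],vel=.2)
E
python3 - <<'E'
from h import *
g=np.array([.6188,.0036])
go(*g,.2,TH); line(*g,.068,.1); print(P(),F())
effector.close(15); print(manip.current_finger_gap(),P(),F())
F0=manip.current_force()
p=g+.145*UY; line(*p,.068,.1); print(P(),F())
for i in range(25):
    p=p+.003*UY; line(*p,.068,.05); f=(manip.current_force()-F0)[:2]@UY
    if abs(f)>7: break
print(i,P(),F(),f,((manip.current_tool_pos()[:2]-g)@UY))
print(manip.current_clock())
E
```

```text
[0.6195 0.0036 0.0688] [0.5 0.4 0.2]
0.013674584263671201 [0.6188 0.0036 0.068 ] [ 0.2  0.7 -0.1]
[0.6042 0.1482 0.068 ] [ 2.9  0.9 -2.6]
11 [0.601  0.1795 0.068 ] [ 4.7 -8.  -3.6] -9.127611471588793 0.17676369395766303
9.8083
```

```bash
python3 - <<'E'
from h import *
effector.open_jaws(); retreat(.2); go(.3,.5,.25,TH)
ims=[viewer.get_image("top") for _ in range(5)]; im=np.mean(ims,0).astype(np.uint8)
for b in bars(im): print(*b)
cv2.imwrite("pics/raw1.png",im[:,:,::-1])
save("st1",im[145:235,255:355],7.5 if 0 else 6)
print(manip.current_clock())
E
```

```text
[199.8 250.1] [0.4324 0.2326] 204.5 [46. 46.] 6.4
[301.9 250.1] [ 0.4396 -0.0767] 159.5 [45. 46.] 1.3
[248.7 246.9] [0.4455 0.085 ] 202.5 [45. 47.] 19.8
[295.9 202.5] [ 0.5838 -0.0547] 128.0 [40. 37.] 1.4
[293.  174.8] [ 0.6682 -0.044 ] 132.0 [37. 37.] 1.4
[276.2 189.5] [0.622  0.0061] 230.0 [166.  17.] 5.7
[545.8 171. ] [ 0.7007 -0.8233] 2171.5 [260.  87.] 0.5
[  8.9 151.7] [0.7151 0.8159] 1347.0 [267.  66.] 2.4
13.775
```

View pics/st1.png

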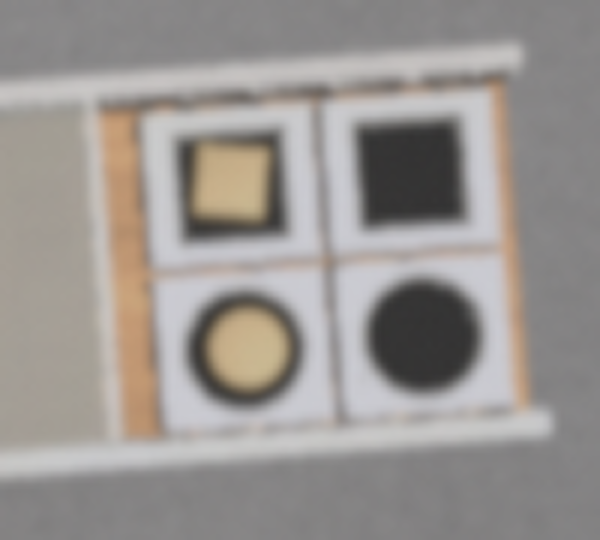

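The cover is parked clear, and all four dishes are visible. The squares are at crop (230,187, worn) and (412,172), the rounds at (244,349, worn) and (424,335). I'll fit the dish grid and the bar positions to sub-pixel precision.

```bash
python3 - <<'E'
from h import *
from scipy.optimize import least_squares
im=cv2.imread("pics/raw1.png")[:,:,::-1]
k=6; c=cv2.resize(np.ascontiguousarray(im[145:235,255:355]),None,fx=k,fy=k,interpolation=cv2.INTER_CUBIC)
hsv=cv2.cvtColor(c,cv2.COLOR_RGB2HSV)
white=cv2.inRange(c,(125,125,125),(255,255,255))&cv2.inRange(hsv,(0,0,0),(180,45,255))
m=255-white; px=lambda a:(np.asarray(a)+.5)/k-.5+[255,145]
C=[];S=[]
for n,(u,v),s,A in (("sqL",(230,187),(.042,.046),54**2),("sqR",(412,172),(.042,-.046),54**2),("rdL",(244,349),(-.042,.046),2827),("rdR",(424,335),(-.042,-.046),2827)):
    _,lab=cv2.connectedComponents(m); l=(lab==lab[v,u]).astype(np.uint8)
    ct=max(cv2.findContours(l,0,1)[0],key=cv2.contourArea)
    w=p2w(px(ct[:,0,:]),.026)*1000; M=cv2.moments(w.astype(np.float32)); ctr=np.array([M['m10'],M['m01']])/M['m00']
    print(n,np.round(ctr,1),"area ratio",round(M['m00']/A,3),cv2.minAreaRect(w.astype(np.float32))[1:]); C.append(ctr/1000);S.append(s)
C=np.array(C);S=np.array(S)
def T(p,S): a,b=np.cos(p[2]),np.sin(p[2]); return S@np.array([[a,b],[-b,a]])+p[:2]
r=least_squares(lambda p:(T(p,S)-C).ravel(),[.63,-.1,.1]); print(r.x,np.round(r.fun.reshape(4,2)*1000,1))
# bars with saturation-weighted threshold on upscaled image
K=6; d=cv2.resize(np.ascontiguousarray(im),None,fx=K,fy=K,interpolation=cv2.INTER_CUBIC)
sat=cv2.cvtColor(d,cv2.COLOR_RGB2HSV)[:,:,1]
for n,(u,v),A in (("sq1",(199.8,250),2500),("sq2",(248.7,247),2500),("rd1",(301.9,250),2463),("rd2",(350,260),2463)):
    x0,y0=int(u*K)-80,int(v*K)-80; s=sat[y0:y0+160,x0:x0+160]; t=(s>60).astype(np.uint8)
    ct=max(cv2.findContours(t,0,1)[0],key=cv2.contourArea)[:,0,:]+[x0,y0]
    w=p2w((ct+.5)/K-.5,.032)*1000; M=cv2.moments(w.astype(np.float32))
    print(n,np.round([M['m10']/M['m00'],M['m01']/M['m00']],1),round(M['m00']/A,3),cv2.minAreaRect(w.astype(np.float32))[1:])
E
```

```text
sqL [666.5 -44.7] area ratio 0.929 ((52.84218215942383, 53.30880355834961), 6.1290788650512695)
sqR [ 675.9 -136.1] area ratio 0.935 ((52.962013244628906, 53.97718811035156), 5.472615718841553)
rdL [583.1 -53.3] area ratio 0.928 ((57.70234298706055, 57.697547912597656), 1.4176820516586304)
rdR [ 592.5 -144.7] area ratio 0.924 ((57.78303909301758, 57.85171890258789), 1.44547700881958)
[ 0.62948951 -0.09468497  0.10239342] [[ 0.1  0. ]
 [ 0.1 -0. ]
 [-0.1  0.1]
 [-0.1 -0.1]]
sq1 [432. 232.] 0.93 ((49.13901138305664, 50.182212829589844), 5.192181587219238)
sq2 [445.2  84.6] 0.918 ((49.14870071411133, 49.40010070800781), 19.34528160095215)
rd1 [441.2 -79.9] 0.903 ((54.29608917236328, 52.25578308105469), 51.210079193115234)
rd2 [ 415.  -222.8] 0.9 ((54.72666549682617, 52.001216888427734), 48.257930755615234)
```

```bash
cat >> h.py <<'E'
O=np.array([.6295,-.0947]); TH=.1024
UY=np.array([-np.sin(TH),np.cos(TH)]); UX=np.array([np.cos(TH),np.sin(TH)])
def st(x,y): return O+x*UX+y*UY
E
python3 - <<'E'
from h import *
bowl=np.array([.517,-.326])
for n,w,yaw,off,d in (("sq",[.667,-.0437],-.05,-.006,.02),("rd",[.5835,-.0543],TH,-.006,-.02)):
    p=np.array(w)+off*UY
    go(*p,.16,yaw); line(*p,.05,.15); line(*p,.028,.05); print(n,P(),F())
    effector.close(12); print(manip.current_finger_gap())
    retreat(.16); print(manip.current_finger_gap())
    b=bowl+[d,0]; go(*b,.16,TH); line(*b,.053,.15); effector.open_jaws(); retreat(.16)
    print(manip.current_clock())
go(.3,.45,.25,TH)
im=viewer.get_image("top"); cv2.imwrite("pics/raw2.png",im[:,:,::-1])
save("v2",im[135:285,180:420],3.3)
E
```

```text
sq [ 0.6674 -0.0498  0.0277] [ 0.1 -0.2  0.2]
0.037662029820861094
0.037642588761966196
23.025
rd [ 0.5839 -0.0603  0.0277] [-0.1  0.6  0.4]
0.041312757197982275
0.04168435344435985
30.7833
```

View pics/v2.png

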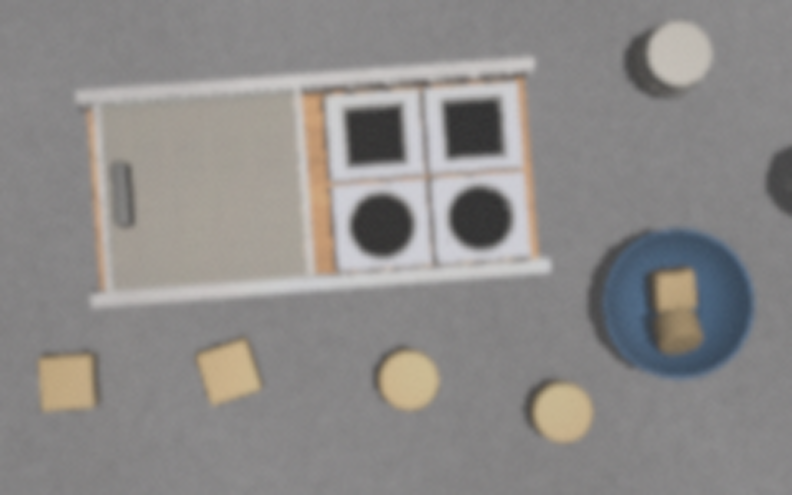

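Both worn bars are in the bowl at about (678,310), its centre being (678,303), and all four recesses are empty. The new bars haven't moved. First up is square bar 1, into the +y square dish.

```bash
cat >> h.py <<'E'
def find():
    """new bars on the counter: list of (kind, centre, yaw)"""
    im=viewer.get_image("top"); K=6
    d=cv2.resize(im,None,fx=K,fy=K,interpolation=cv2.INTER_CUBIC)
    s=cv2.cvtColor(d,cv2.COLOR_RGB2HSV); t=((s[:,:,1]>60)&(s[:,:,0]>10)&(s[:,:,0]<40)).astype(np.uint8); out=[]
    for ct in cv2.findContours(t,0,1)[0]:
        if cv2.contourArea(ct)<4000: continue
        w=(p2w((ct[:,0,:]+.5)/K-.5,.032)*1000).astype(np.float32); M=cv2.moments(w)
        if not 1700<M['m00']<3000: continue
        c=np.array([M['m10'],M['m01']])/M['m00']/1000; r=cv2.minAreaRect(w)
        if np.linalg.norm(c-[.517,-.326])<.07 or np.abs((c-O)@UX)<.09 and np.abs((c-O)@UY)<.1: continue
        out.append(("sq" if M['m00']/np.prod(r[1])>.86 else "rd",c,np.radians((r[2]+45)%90-45)))
    return im,out
def pick(c,yaw,z=.018,f=15):
    s=np.pi/2 if yaw<.3 else -np.pi/2
    go(*c,.14,yaw+s); line(*c,z,.15); effector.close(8); a=P()[:2],manip.current_finger_gap()
    effector.open_jaws(); line(*c,.05,.15); line(*c,.05,.08,yaw+s/2); line(*c,.05,.08,yaw); line(*c,z,.1); effector.close(f)
    print("pick",a,manip.current_finger_gap(),P(),F())
    manip.sleep(.1); retreat(.16)
def insert(t,yaw,ztip=.030):
    go(*t,.16,yaw); line(*t,.06,.15); line(*t,.048,.05); manip.sleep(.2); f0=manip.current_force()
    fz=lambda:(manip.current_force()-f0)
    spiral=[(0,0)]+[(r*np.cos(a),r*np.sin(a)) for r in (.001,.002,.003) for a in np.arange(0,2*np.pi,np.pi/4)]
    off=np.zeros(2); z=.048; k=0; log=[]
    while z>ztip+.0002:
        z=max(z-.001,ztip); line(*(t+off),z,.03); f=fz()
        if f[2]>6:
            log.append((round(z,4),np.round(f,1)))
            if z<ztip+.0025: break
            z+=.002; line(*(t+off),z,.03); k+=1
            if k>=len(spiral): print("FAILED"); break
            off=np.array(spiral[k])
    print("insert",k,off,P(),np.round(fz(),1),log[-3:],"t",manip.current_clock())
    return k<len(spiral)
def home(): retreat(.16); go(.3,.45,.25,TH)
E
python3 - <<'E'
from h import *
im,b=find()
for x in b: print(x)
s=max((x for x in b if x[0]=="sq"),key=lambda x:x[1][1])
pick(s[1],s[2])
print(insert(st(.042,.046),TH))
E
```

```text
('rd', array([ 0.41494757, -0.22275769]), np.float64(-0.0897776903496067))
('sq', array([0.43204645, 0.23194047]), np.float64(0.08847600378780321))
('rd', array([ 0.44121904, -0.07994642]), np.float64(-0.7127128406610519))
('sq', array([0.44519578, 0.08459766]), np.float64(0.33695329441848115))
('rd', array([0.62099887, 0.00615088]), np.float64(0.10215233467076888))
pick (array([0.4321, 0.232 ]), 0.04986114610594288) 0.04967911680276887 [0.4321 0.2321 0.0181] [-0.1  1.2  2.1]
insert 0 [0. 0.] [ 0.6668 -0.0447  0.0302] [ 1.4 -0.7  0.7] [] t 49.6833
True
```

```bash
python3 - <<'E'
from h import *
effector.open_jaws(); print(manip.current_finger_gap(),F()); home()
im,b=find(); b=[x for x in b if x[1][0]<.52]
for x in b: print(x)
s=max((x for x in b if x[0]=="sq"),key=lambda x:x[1][1])
pick(s[1],s[2])
if insert(st(.042,-.046),TH):
    effector.open_jaws(); print(manip.current_finger_gap(),F()); home()
    im,b=find(); b=[x for x in b if x[1][0]<.52]
    for x in b: print(x)
    save("v3",im[135:285,180:420],3.3)
E
```

```text
0.091818843434224 [ 0.2 -0.5  0.1]
('rd', array([ 0.41494966, -0.22277672]), np.float64(-0.12464126533788851))
('rd', array([ 0.44124059, -0.0799487 ]), np.float64(-0.7639033907652553))
('sq', array([0.44519377, 0.08460307]), np.float64(0.3428558247899919))
pick (array([0.4452, 0.0847]), 0.04964064829277072) 0.049687853570181045 [0.4452 0.0847 0.0181] [-1.2  0.4  1.7]
insert 0 [0. 0.] [ 0.6763 -0.1363  0.0302] [-1.   0.7  1.9] [] t 69.1667
0.09173427451750785 [ 0.3  1.1 -0.1]
('rd', array([ 0.41495883, -0.22276196]), np.float64(-0.039171104893430474))
('rd', array([ 0.441237  , -0.07995271]), np.float64(-0.6696281539667227))
```

View pics/v3.png

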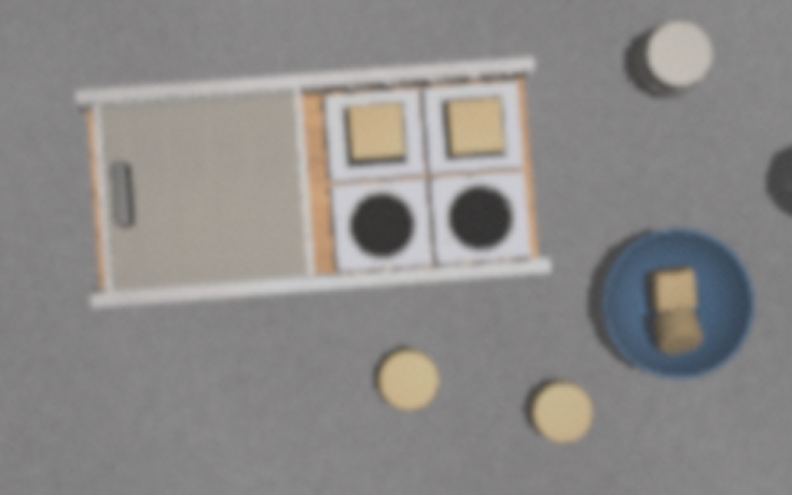

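Both squares sit in their recesses, at (376,132) and (474,128). Next are the round bars, gripped slanted by 0.43 rad to clear their neighbours and the cover.

```bash
python3 - <<'E'
from h import *
y=TH-.43
for d in (.046,-.046):
    im,b=find(); b=[x for x in b if x[1][0]<.52]; print(b)
    s=max((x for x in b if x[0]=="rd"),key=lambda x:x[1][1])
    pick(s[1],y)
    if not insert(st(-.042,d),y): raise SystemExit
    effector.open_jaws(); print(manip.current_finger_gap(),F()); home()
im,b=find(); print([x for x in b if x[1][0]<.52])
save("v4",im[135:285,180:420],3.3); save("s4",viewer.get_image("side")[170:300,200:400],4)
E
```

```text
[('rd', array([ 0.41493548, -0.22277449]), np.float64(-0.1182146581533638)), ('rd', array([ 0.44122767, -0.07994977]), np.float64(-0.7603122511933379))]
pick (array([ 0.4413, -0.0798]), 0.0555144127505414) 0.05547354129409924 [ 0.4413 -0.0799  0.0181] [-1.3  0.6  2.2]
insert 0 [0. 0.] [ 0.5832 -0.0533  0.0302] [0.2 0.5 1.9] [] t 88.7833
0.0918941786782669 [ 0.5 -0.3 -0. ]
[('rd', array([ 0.41495267, -0.22277388]), np.float64(-0.17295886383714162))]
pick (array([ 0.415 , -0.2228]), 0.055989362304038726) 0.05567106012847836 [ 0.4151 -0.2228  0.0182] [-1.2  0.7  2.1]
insert 0 [0. 0.] [ 0.5926 -0.1448  0.0302] [-0.6 -0.1  2.6] [] t 108.3917
0.09193431124079021 [0.5 0.1 0.3]
[]
```

View pics/v4.png

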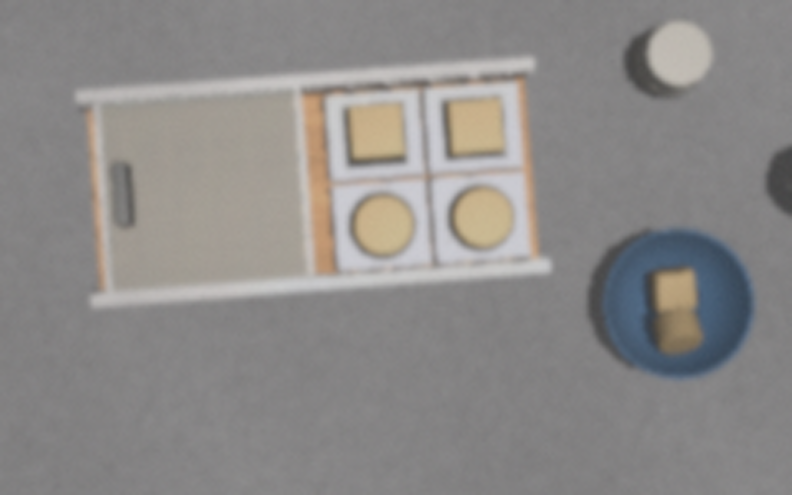

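View pics/s4.png

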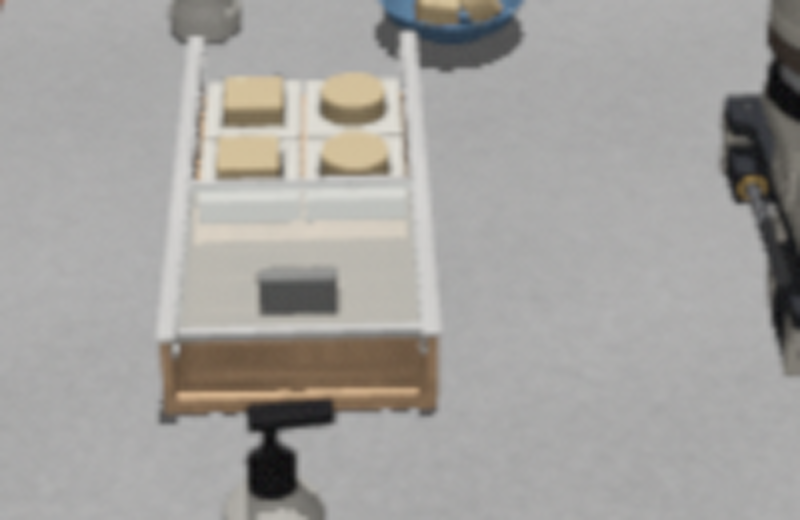

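All four bars sit flat in matching recesses, in both the top view and the side view. Now I'll shut the cover.

```bash
python3 - <<'E'
from h import *
g=np.array([.601,.1795]); UYo=UY
go(*g,.2,TH); line(*g,.068,.1); effector.close(15); print(manip.current_finger_gap(),P(),F())
manip.sleep(.2); F0=manip.current_force()
p=g.copy()
d=0
while d<.216:
    s=.02 if d<.17 else .003
    p=p-s*UY; d+=s; line(*p,.068,.1 if s>.01 else .05); f=(manip.current_force()-F0)[:2]@UY
    if f>(8 if d>.19 else 15): break
print(d,P(),f,F()); 
effector.open_jaws(); home()
im=viewer.get_image("top"); save("v5",im[135:285,180:420],3.3); print(manip.current_clock())
E
```

```text
0.014218196174437875 [0.601  0.1794 0.068 ] [ 0.1  0.  -0.6]
0.21300000000000002 [ 0.6216 -0.0246  0.0679] 11.491530156042103 [-8.7 10.4  8.7]
126.7667
```

View pics/v5.png

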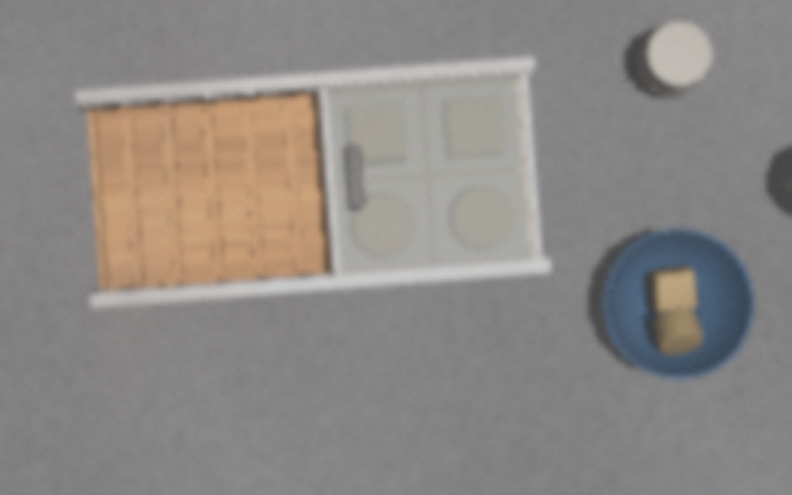

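The cover is shut over all four bars, its far edge level with the station's end at about (530,165). It travelled 205 mm to its stop, and the worn bars are still in the bowl. Handing in.

```bash
python3 -c "
from h import *
print(manip.hand_in())"
```

```text
the job is handed in; nothing more can be done
None
```

I handed the job in at about 127 s. All four new bars are seated in matching dishes, both worn bars are in the bowl, the cover is shut, and nothing else was touched; the hand-in returned no verdict.

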